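# Slide a brass sleeve over the fixture's upright shaft, press it home and lock it

### The arm

A 6-joint arm with a two-finger parallel gripper is mounted at the origin on a cart in front of the work surface, level with it; the furniture and walls round the work are solid. World frame = base frame: x ahead of the robot, y to its left, z up, the work surface at z = 0. Lengths are in m, angles in rad, forces in N, time in s.
With the tool pointing down it reaches from about 0.35 to 0.775 m from the base axis. Payload 7.3 kg.
Tool frame: the origin (TCP) lies between the finger pads; the fingertips stand 8 mm ahead of it and the grasp point (between the pads) lies 11 mm behind it (robot.nose_length is the distance from the TCP to the fingertips, in m); z points along the fingers, y is the line along which they close (so a half turn about z gives the same grasp; the last joint's range is limited). The gripper opens to 92 mm and grips with 3 to 60 N. Pads are 19 mm wide; open, the fingers measure 130 mm over their backs; the gripper's body (75 mm by 190 mm) begins 47 mm behind the grasp point.
Start: joints at [-1.379, 0.342, 1.524, -0, 1.275, -0.146], TCP at [0.174, -0.495, 0.202] pointing down, gripper open.
Joint ranges: [-2.53, 2.53], [-0.77, 2.02], [0.04, 2.7], [-1, 4.14], [0.28, 2.66], [-3.11, 3.11]. Speed limits (rad/s): [2.57, 2.57, 3.14, 3.14, 3.14, 3.14].

### API

Orientations are given as [roll, pitch, yaw] about the fixed x, y, z axes, in that order (R = Rz(yaw) Ry(pitch) Rx(roll)).
In Python, from cell import robot gives the robot as it stands. The module is installed in compiled form; this text tells all that it offers.
- The arm moves only by the shell command python3 -m jog 'ROWS' [FORCE]. ROWS is JSON, a list that holds one entry, the list of rows, each a list of 5 numbers: the gripper's target within -1 to 1 (fully open at 1, half-way at 0, shut at -1), then the shift along the tool's x, y, z in m, then the turn about the tool's z in rad. A call has 1 to 5 rows; each row is the pose to reach, as a shift and turn from the pose commanded when the call began, along the tool's axes at that moment; what a row does not reach only later rows make up. A row lasts 1/12 s, in which the tool goes at most 41.7 mm and 7.16 degrees, less where a joint would pass 70% of its speed; a pose out of reach is approached as far as the arm can. A call with a gripper value outside its range is refused whole. The fingers move at their own pace and stop on an object; FORCE is the grip in N (left out, the last holds). Time passes only in rows, so rows that repeat a pose let the fingers close. It gives the time, the measured TCP pose, the force, the opening and the grip force at its end, in the units of the state.
- robot.observe(): the state, without advancing time (a new reading comes with each control period).
- robot.read_camera(name): name is "side" or "top"; returns the picture (400x640x3 uint8, red, green, blue); there is no depth.
- robot.camera_model(name): a dict with "camera_matrix" (3x3 intrinsics, pixels), "position" and "attitude" of the camera in the world. Camera axes: x right, y down, z forward; pixel columns grow to the right and rows downward; lengths in m; the calibration is good to about 2 mm. A picture is of the moment at which its call begins. camera_model takes no time and is no camera call.
- robot.hand_in(): hands the job in; it is judged then, once.
The state is a dict: "time": time; "qpos": joint angles; "qvel": joint speeds; "joint_efforts": joint torques, N m; "tool_pos": TCP position; "tool_rot": TCP orientation; "contact_force": force on the tool from outside, world axes, zero at the start; "torque": the same for the moment, N m; "opening": finger opening in m; "grip_force": force on a finger pad.
Only numpy, scipy, OpenCV 4.12 (cv2) and the standard library are available. Lean on these libraries where they do the work, as an engineer would, in place of code of your own. Each camera call takes 0.05 s, during which the arm holds its last target. There are 200 camera calls.

### The job

Swing the red keeper arm fully aside, then slide the brass sleeve along the deck of the fixture, without lifting it, until it slips down over the upright shaft in the deck opening. Press it straight down against the black seal collar until its top is flush with the deck, then swing the keeper back over it to its stop. Leave the two standing bolts and the spark plug on the deck where they are.

Things in the scene. Friction and masses are not known exactly. Their poses are not given: they have to be found in the camera images.
- fixture: fixed fixture, flat aluminium deck 60 mm above the origin (on the bench), turned a few degrees about z. In its frame (mm) the deck spans x -95..95, y -175..170, no rim; all deck positions here use this frame. A round 95 mm opening at (0, 75) holds the shaft. Two brass stop buttons 12 mm wide, 6 mm high, at (-32, 116), (32, 116) clear a centred sleeve by 1.5 mm
- shaft_top (a point): centre of the top of the upright steel shaft: 49 mm in diameter, chamfered to 42 mm at the top (chamfer 6.5 mm high), top 1.5 mm below the deck surface, so the sleeve can slide over it
- sleeve_mid (a point): loose upright brass ring: 90 mm outside, 52 mm bore, 36 mm high, about 0.45 kg, at the deck's -y end. Point: on its axis half-way up, z along the bore; 78 mm above the bench on the deck, 42 mm when home. Centred over the shaft it drops 16 to 21 mm on to the collar by its own weight. A nearly shut gripper's tips fit in the bore
- seal_collar (a joint): black ring round the shaft that the sleeve lands on; slides down with stiff friction (8 N, more when pushed fast) and stays where it is pushed. 0 = up (its top 16 mm below the deck), 0.020 m = fully down (36 mm below the deck: sleeve flush with the deck). Starts at 0 to 0.005
- keeper (a joint): red flat bar, 20 mm wide, 8 mm thick, underside 8 mm above the deck, on a vertical pivot with light friction (about 1 N at the pin); stays where left. 0 = over the shaft at its stop, pointing to fixture -y; grows as it swings to fixture -x (the robot's side); 1.57 = along -x; end 1.7. Starts at 0 to 0.3
- keeper_pivot (a point): centre of the keeper's pivot at deck height (fixture x 0, y 141), 66 mm beyond the shaft; the boss stands 24 mm above the deck
- keeper_pin (a point): black upright handle pin near the free end of the keeper, 14 mm in diameter, from 16 to 58 mm above the deck; this point is on its axis half-way up (37 mm above the deck), 90 mm from the pivot
- bolt_a_mid (a point): grey bolt standing on its head on the deck between sleeve and shaft, 50 mm high, head 18 mm across; this point is half-way up. Easily knocked over; not to be moved
- bolt_b_mid (a point): second bolt, same as the first, 32 to 45 mm from it, nearer the sleeve; not to be moved
- spark_plug_mid (a point): used spark plug lying on the deck beside the opening, along the fixture's y within 0.25 rad, 73 mm long, 21 mm wide, 19 mm high; this point is its centre half-way up; not to be moved

How it is judged:
On the way, in this order (a step that is already met when the one before it is completed fails the run):
1. the keeper is swung aside (more than 1.0 rad) (value of joint keeper above 1 rad), for 0.2 s.
2. the sleeve has slipped over the shaft and stands on the collar (horizontal distance between sleeve_mid and shaft_top below 0.005 m and height (world z) of sleeve_mid below 0.067 m and angle between sleeve_mid's own z axis and vertical below 0.12 rad), for 0.2 s.
3. the sleeve is pressed home, flush with the deck (value of joint seal_collar above 0.018 m and height (world z) of sleeve_mid below 0.0445 m), for 0.2 s.
At the end, for the whole second after the job is handed in: the sleeve is round the shaft within 4 mm, upright within 0.06 rad and flush with the deck within 2.5 mm, the collar pushed down more than 18 mm, and the keeper is back over the sleeve (below 0.2 rad) (all of step 3 and horizontal distance between sleeve_mid and shaft_top below 0.004 m and angle between sleeve_mid's own z axis and vertical below 0.06 rad and value of joint keeper below 0.2 rad); the robot touches nothing.
It fails at once if the sleeve is lifted more than 12 mm off the deck (height (world z) of sleeve_mid above 0.09 m).
It fails at once if the sleeve tips over by more than 0.4 rad (angle between sleeve_mid's own z axis and vertical above 0.4 rad).
It fails at once if a standing bolt is moved more than 12 mm or knocked over (distance of any of bolt_a_mid, bolt_b_mid from where it was at the start of the episode above 0.012 m).
It fails at once if the spark plug is moved more than 15 mm (distance of spark_plug_mid from where it was at the start of the episode above 0.015 m).
It also fails if it takes over 72 s, if anything falls off the work surface, if the arm or the gripper's body presses on something with over 40 N, if the wrist force passes 120 N, or if a joint passes its speed limit or range.

## Working session

There is one attempt and no reset: what is moved stays moved. The work goes in short steps, Python scripts to look and compute and a shell command to move; the robot and the scene stay as the last step left them, time stands still between calls to the robot, and variables do not carry over. Pictures are saved under pics/ and viewed, at most 10 in all, crops included, and the job is handed in when it is done.

```bash
mkdir -p pics; python3 - <<'E'
from cell import robot
import cv2
for n in("top","side"):
    im=robot.read_camera(n); cv2.imwrite(f"pics/{n}0.png",im[:,:,::-1]); m=robot.camera_model(n); print(n,m)
s=robot.observe(); print(s)
E
```

```text
top {'camera_matrix': array([[454.93951525,   0.        , 316.04898532],
       [  0.        , 454.93951525, 197.01768131],
       [  0.        ,   0.        ,   1.        ]]), 'position': array([0.46610151, 0.25154746, 0.91774568]), 'attitude': array([-3.07132379, -0.00890004, -1.58385125])}
side {'camera_matrix': array([[410.396479  ,   0.        , 317.67398083],
       [  0.        , 410.396479  , 203.60026269],
       [  0.        ,   0.        ,   1.        ]]), 'position': array([ 0.58030857, -0.51193773,  0.45369964]), 'attitude': array([-2.00149782, -0.02354245,  0.08114295])}
{'time': 0.1, 'qpos': array([-1.37899944e+00,  3.42666497e-01,  1.52492430e+00, -1.64071950e-05,
        1.27539420e+00, -1.46003362e-01]), 'qvel': array([ 0.00115382, -0.00110503, -0.00281491, -0.00105244, -0.00051576,
       -0.00024608]), 'joint_efforts': array([ 1.17276752e-03, -4.32005560e+01, -2.44693726e+01,  7.18858279e-02,
        5.26564009e-02, -5.08525966e-05]), 'tool_pos': array([ 0.17392923, -0.49493108,  0.20180652]), 'tool_rot': array([-3.14021284e+00, -1.87042291e-04,  3.37804910e-01]), 'contact_force': array([-0.02362066, -0.82316269,  0.96868863]), 'torque': array([0.04512475, 0.00296231, 0.04383839]), 'grip_force': 0.0, 'opening': 0.09169241308551009}
```

View pics/top0.png

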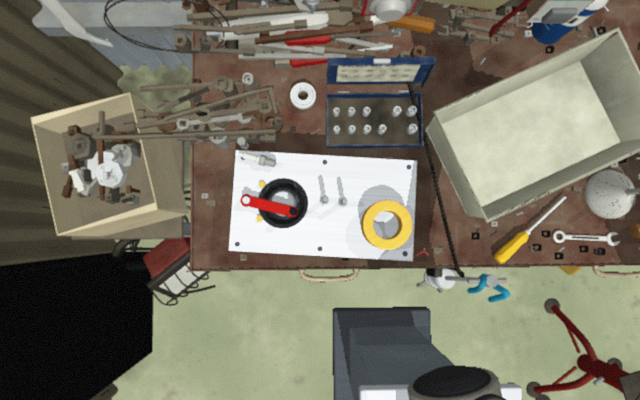

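View pics/side0.png

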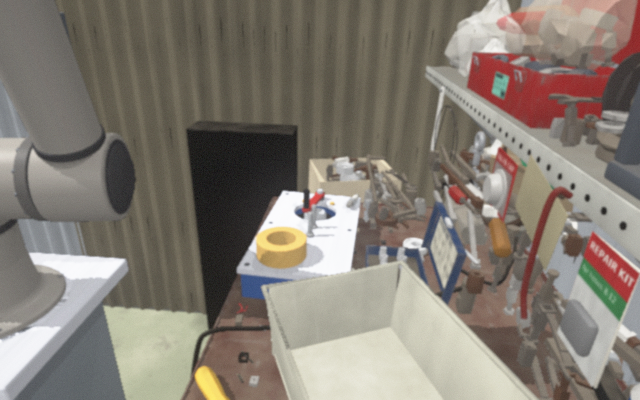

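Top view: deck corners are about (235,151), (417,160), (413,261), (228,250). The pivot is at (246,200), pin (293,211), bolts (324,198) and (342,201), sleeve (386,223) and plug (257,158).

```bash
cat > h.py <<'E'
import numpy as np, cv2
from cell import robot
from scipy.spatial.transform import Rotation as R
def cam(n):
    m=robot.camera_model(n); return m["camera_matrix"],np.array(m["position"]),R.from_euler('xyz',m["attitude"]).as_matrix()
def bp(n,uv,z):
    K,p,A=cam(n); d=A@np.linalg.inv(K)@np.array([uv[0],uv[1],1.]); return (p+d*(z-p[2])/d[2])
def pr(n,X):
    K,p,A=cam(n); c=K@(A.T@(np.array(X)-p)); return c[:2]/c[2]
def crop(n,box,s,fn,im=None):
    im=robot.read_camera(n) if im is None else im
    x0,y0,x1,y1=box; c=cv2.resize(im[y0:y1,x0:x1,::-1],None,fx=s,fy=s,interpolation=cv2.INTER_CUBIC); cv2.imwrite(fn,c)
E
python3 - <<'E'
from h import *
im=cv2.imread("pics/top0.png")[:,:,::-1]
crop("top",(220,140,420,270),4,"pics/topc.png",im)
side=cv2.imread("pics/side0.png")[:,:,::-1]
crop("side",(230,180,380,300),5,"pics/sidec.png",side)
c=np.array([bp("top",u,.06)[:2] for u in [(235,151),(417,160),(413,261),(228,250)]])
f=np.array([[95,170],[95,-175],[-95,-175],[-95,170]])/1000
# rigid fit
fc,cc=f.mean(0),c.mean(0); H=(f-fc).T@(c-cc); th=np.arctan2(H[0,1]-H[1,0],H[0,0]+H[1,1])
Rm=np.array([[np.cos(th),-np.sin(th)],[np.sin(th),np.cos(th)]]);t=cc-Rm@fc
print("th",th,"t",t,"res",c-(f@Rm.T+t))
hsv=cv2.cvtColor(np.ascontiguousarray(im),cv2.COLOR_RGB2HSV)
m=((hsv[...,0]>20)&(hsv[...,0]<32)&(hsv[...,1]>150)&(hsv[...,2]>200)).astype(np.uint8); m[:, :350]=0;m[:195]=0;m[255:]=0;m[:,415:]=0
cs,_=cv2.findContours(m,cv2.RETR_EXTERNAL,cv2.CHAIN_APPROX_NONE);k=max(cs,key=cv2.contourArea);e=cv2.fitEllipse(k);print(e,bp("top",e[0],.096))
F=lambda w:(Rm.T@(np.array(w)[:2]-t))*1000
print("sleeve F",F(bp("top",e[0],.096)))
for n,u,z in [("pivot",(246,200),.084),("pin",(293,211),.118),("shaft",(283,203),.0585),("bA",(324,200),.06),("bB",(342,202),.06),("plug",(257,158),.079)]:
    w=bp("top",u,z);print(n,w,F(w))
E
```

```text
th -0.06751405311912398 t [0.51104161 0.23200684] res [[-0.00133527  0.00081102]
 [ 0.0006428  -0.00108045]
 [-0.00060318 -0.00090938]
 [ 0.00129565  0.00117881]]
((386.6615905761719, 224.4076385498047), (46.87078094482422, 47.55110549926758), 112.52547454833984) [0.47268188 0.11662861 0.096     ]
sleeve F [ -30.48859958 -117.70322434]
pivot [0.52079924 0.37189051 0.084     ] [  0.2984624 140.2232625]
pin [0.49816349 0.28452944 0.118     ] [-16.39209541  51.53415623]
shaft [0.51591679 0.30573501 0.0585    ] [-0.1098328  73.88909745]
bA [0.52053583 0.2281761  0.06      ] [ 9.73102116 -3.18150588]
bB [0.5163245  0.19421247 0.06      ] [  7.82056859 -37.3518634 ]
plug [0.59904146 0.35203371 0.079     ] [ 79.70202357 125.6901416 ]
```

View pics/topc.png

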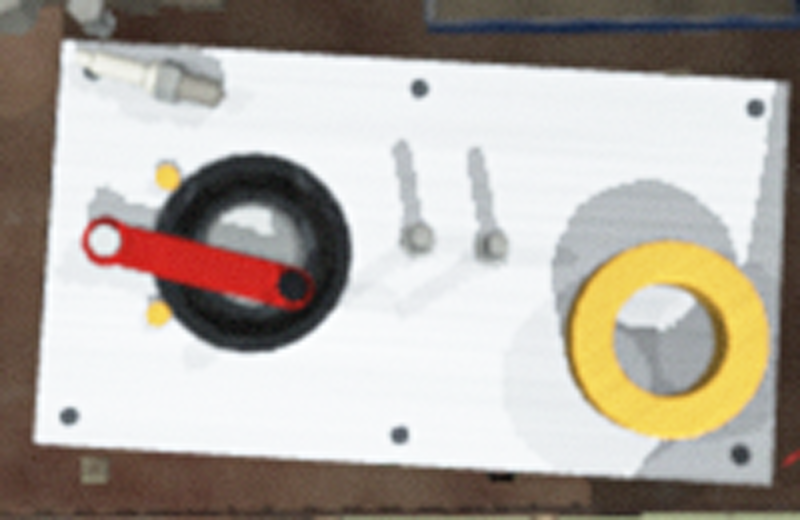

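View pics/sidec.png

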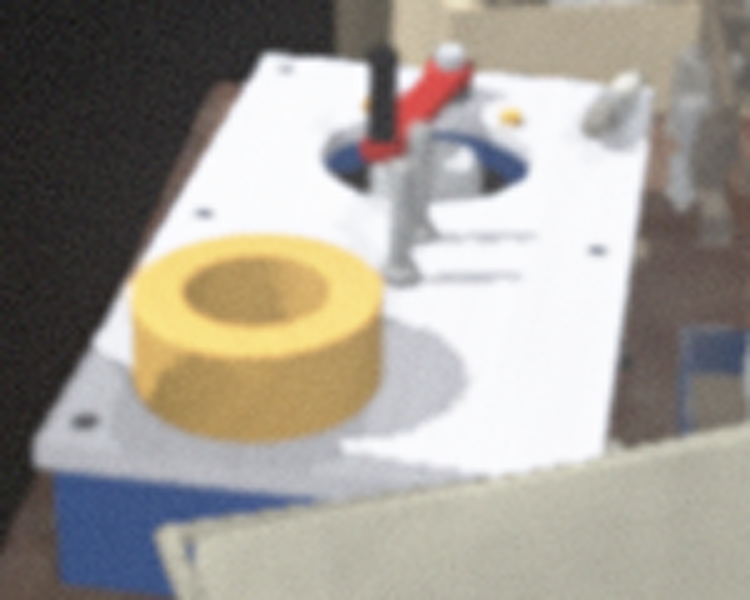

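The rigid fit of the fixture is good to about 1.3 mm, and the pivot and shaft land at their stated fixture positions. In fixture mm, the sleeve is at (-30,-118), the pin at (-16,51) (keeper ≈0.18 rad), and the bolts at about (7,-4) and (5,-39). I'll align the tool with the fixture, so that tool x is fixture x and tool y is fixture -y, and move above the pin.

```bash
python3 -m jog '[[[-0.13,0,0,-0.03,0.1],[-0.13,0,0,-0.06,0.2],[-0.13,0,0,-0.09,0.3],[-0.13,0,0,-0.1,0.405],[-0.13,0,0,-0.1,0.405]]]' 20
python3 -m jog '[[[-0.13,0.035,0,0,0],[-0.13,0.07,-0.01,0,0],[-0.13,0.105,-0.03,0,0],[-0.13,0.14,-0.06,0,0],[-0.13,0.17,-0.09,0,0]]]'
python3 -m jog '[[[-0.13,0.02,-0.03,0,0],[-0.13,0.04,-0.06,0,0],[-0.13,0.06,-0.09,0,0],[-0.13,0.08,-0.12,0,0],[-0.13,0.1,-0.15,0,0]]]'
python3 -m jog '[[[-0.13,0,-0.04,0,0],[-0.13,0,-0.08,0,0],[-0.13,0,-0.12,0,0],[-0.13,0,-0.16,0,0],[-0.13,0,-0.19,0,0]]]'
python3 -m jog '[[[-0.13,0,-0.04,0,0],[-0.13,0,-0.08,0,0],[-0.13,0,-0.12,0,0],[-0.13,0,-0.16,0,0],[-0.13,0,-0.19,0,0]]]'
```

```text
time: 0.52
tool_pos: [0.1743, -0.4964, 0.3052]
tool_rot: [3.136, -0.001, -0.071]
contact_force: [-0.8, 0.1, 0.0]
opening: 0.0629
grip_force: 0.0
time: 0.93
tool_pos: [0.3469, -0.4191, 0.3]
tool_rot: [-3.139, 0.002, -0.064]
contact_force: [1.3, -1.0, -0.3]
opening: 0.0398
grip_force: 0.0
time: 1.35
tool_pos: [0.4559, -0.2754, 0.3006]
tool_rot: [-3.14, 0.003, -0.064]
contact_force: [0.2, -0.1, 0.5]
opening: 0.04
grip_force: 0.0
time: 1.77
tool_pos: [0.4674, -0.0847, 0.3008]
tool_rot: [-3.14, 0.003, -0.062]
contact_force: [0.4, 1.1, 0.1]
opening: 0.0401
grip_force: 0.0
time: 2.18
tool_pos: [0.48, 0.1046, 0.3007]
tool_rot: [-3.141, 0.003, -0.062]
contact_force: [0.2, -0.3, 0.2]
opening: 0.0398
grip_force: 0.0
```

```bash
python3 -m jog '[[[-0.13,0.006,-0.04,0,0],[-0.13,0.006,-0.08,0,0],[-0.13,0.006,-0.12,0,0],[-0.13,0.006,-0.16,0,0.004],[-0.13,0.006,-0.181,0,0.004]]]'
python3 -m jog '[[[-0.13,0,0,0.03,0],[-0.13,0,0,0.06,0],[-0.13,0,0,0.09,0],[-0.13,0,0,0.11,0],[-0.13,0,0,0.12,0]]]'
python3 - <<'E'
from h import *
s=robot.observe();print(s["tool_pos"],s["tool_rot"])
im=robot.read_camera("top");im2=robot.read_camera("side")
a=cv2.resize(im[140:270,220:420,::-1],(800,520));
cv2.imwrite("pics/a.png",a)
E
```

```text
time: 2.6
tool_pos: [0.4981, 0.2857, 0.3]
tool_rot: [3.141, 0.003, -0.065]
contact_force: [-0.6, 0.4, -0.2]
opening: 0.0399
grip_force: 0.0
time: 3.02
tool_pos: [0.4967, 0.2811, 0.1774]
tool_rot: [3.138, 0.007, -0.068]
contact_force: [-0.3, -0.6, 0.1]
opening: 0.04
grip_force: 0.0
[0.49669736 0.28106199 0.1774438 ] [ 3.13791798  0.00741997 -0.06784334]
```

View pics/a.png

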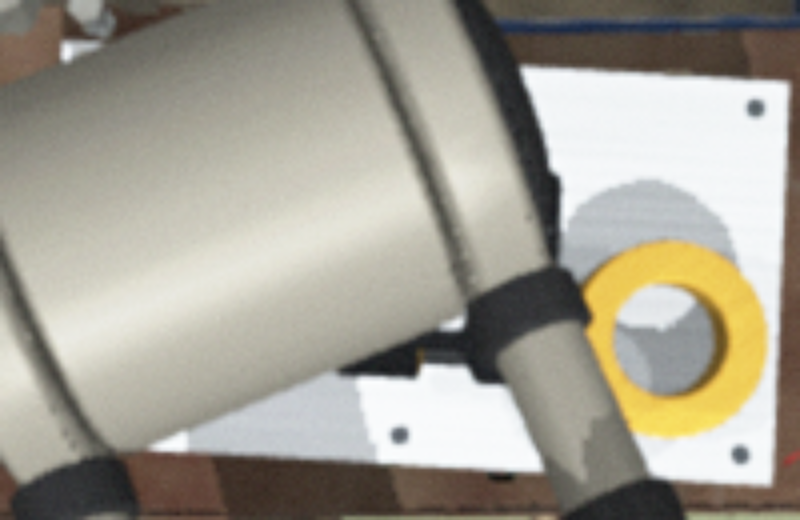

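The arm hides the pin from the top camera, so I'll descend and check by the grip opening.

```bash
python3 -m jog '[[[-0.13,0.001,-0.001,0.03,0],[-0.13,0.001,-0.001,0.055,0],[-0.13,0.001,-0.001,0.075,0],[-0.13,0.001,-0.001,0.087,0],[-0.13,0.001,-0.001,0.087,0]]]'
python3 -m jog '[[[-1,0,0,0,0],[-1,0,0,0,0],[-1,0,0,0,0],[-1,0,0,0,0],[-1,0,0,0,0]]]' 20
```

```text
time: 3.53
tool_pos: [0.4996, 0.2824, 0.0938]
tool_rot: [3.14, 0.003, -0.07]
contact_force: [-0.1, 0.4, 0.3]
opening: 0.0399
grip_force: 0.0
time: 3.95
tool_pos: [0.5008, 0.283, 0.0963]
tool_rot: [-3.141, -0.002, -0.071]
contact_force: [0.6, 1.0, 0.1]
opening: 0.0112
grip_force: 0.0
```

```bash
python3 -m jog '[[[-1,0,0,0,0],[-1,0,0,0,0],[-1,0,0,0,0]]]' 20
python3 - <<'E'
from h import *
im=robot.read_camera("side"); crop("side",(230,170,380,290),5,"pics/b.png",im)
print(pr("side",[.498,.2845,.118]),robot.observe()["tool_pos"])
E
```

```text
time: 4.2
tool_pos: [0.5004, 0.2829, 0.0955]
tool_rot: [3.142, -0.0, -0.071]
contact_force: [0.3, 0.6, -0.1]
opening: 0.0009
grip_force: 0.0
[305.66440723 189.58112377] [0.50031435 0.2828391  0.09540811]
```

View pics/b.png

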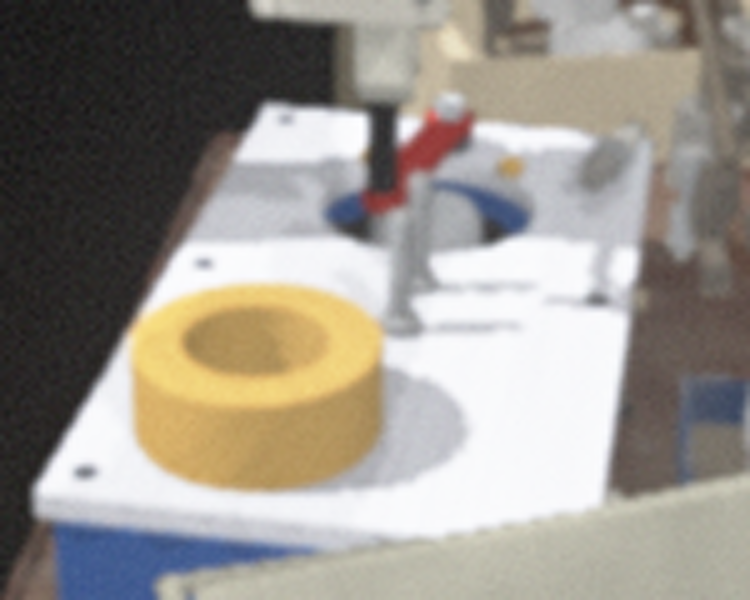

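```bash
python3 - <<'E'
from h import *
print(robot.nose_length)
f=lambda X:((pr("side",X)-[230,170])*5).round()
for z in(.0875,.118,.1535):print(z,[f([.5,y,z]) for y in(.264,.283,.302)])
print("pin base",f([.498,.2845,.076]),"top",f([.498,.2845,.118]))
im=cv2.imread("pics/side0.png");im2=cv2.imread("pics/b.png")
c=cv2.resize(im[170:290,230:380],None,fx=5,fy=5,interpolation=cv2.INTER_CUBIC)
cv2.imwrite("pics/c.png",np.hstack([c[60:260,280:520],im2[60:260,280:520]]))
g=cv2.imread("pics/b.png")
for r in range(60,200,10):print(r,"before",c[r,350:420:10].mean(1).astype(int),"now",g[r,350:420:10].mean(1).astype(int))
E
```

```text
0.008
0.0875 [array([377., 184.]), array([382., 165.]), array([386., 147.])]
0.118 [array([378., 117.]), array([383., 100.]), array([387.,  83.])]
0.1535 [array([379.,  37.]), array([384.,  21.]), array([388.,   5.])]
pin base [377. 188.] top [378.  98.]
60 before [ 99  96  90  93 114 179 187] now [107 167 177 190 187 178 162]
70 before [ 99  97  91  91 122 181 187] now [108 166 183 195 192 185 165]
80 before [100  93  92  91 125 182 189] now [106 164 186 186 191 188 171]
90 before [ 99  96  92  83 126 186 186] now [ 97 135 151 154 155 158 159]
100 before [ 97  93  76  66  84 161 187] now [ 95 106 111 114 121 129 153]
110 before [160 136  80  62  58 144 186] now [153 133  76  51  56 135 182]
120 before [251 254 145  54  66 193 236] now [251 254 135  51  59 192 236]
130 before [251 254 151  59  67 217 247] now [251 254 144  50  65 214 244]
140 before [251 255 142  57  72 189 178] now [250 254 134  51  66 180 159]
150 before [252 241 113  58  68 123 127] now [252 231  93  52  60 102  93]
160 before [252 233 103  60  65 106 124] now [209 178  72  53  54  79  89]
170 before [247 230 112  57  64 105 141] now [192 188  93  53  56  79 109]
180 before [201 187  95  60  63 108 168] now [187 182  91  53  58  86 155]
190 before [160 147  92  73  77  97 152] now [160 134  73  63  68  87 145]
```

View pics/c.png

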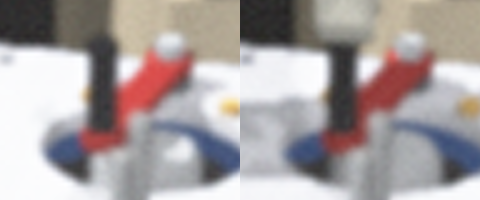

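The gripper shut without taking the pin. In the side view, the fingertips appear to end at the pin's top (crop row ~97) instead of half-way down it. I'll reopen the gripper and look again.

```bash
python3 -m jog '[[[-0.13,0,0,0,0],[-0.13,0,0,0,0],[-0.13,0,0,0,0],[-0.13,0,0,0,0],[-0.13,0,0,0,0]]]'
python3 - <<'E'
from h import *
s=robot.observe();print(s["tool_pos"],s["qpos"])
im=robot.read_camera("side"); t=robot.read_camera("top")
A=cv2.resize(im[100:260,220:400,::-1],None,fx=4,fy=3.4,interpolation=cv2.INTER_CUBIC)
cv2.imwrite("pics/d.png",A)
E
```

```text
time: 4.67
tool_pos: [0.5003, 0.2829, 0.0954]
tool_rot: [3.141, -0.0, -0.071]
contact_force: [-0.3, -0.1, -0.8]
opening: 0.0293
grip_force: 0.0
[0.50032754 0.28285275 0.09535061] [ 3.81273859e-01  5.33718950e-01  1.53119951e+00 -1.06064414e-04
  1.07671686e+00  2.02332268e+00]
```

View pics/d.png

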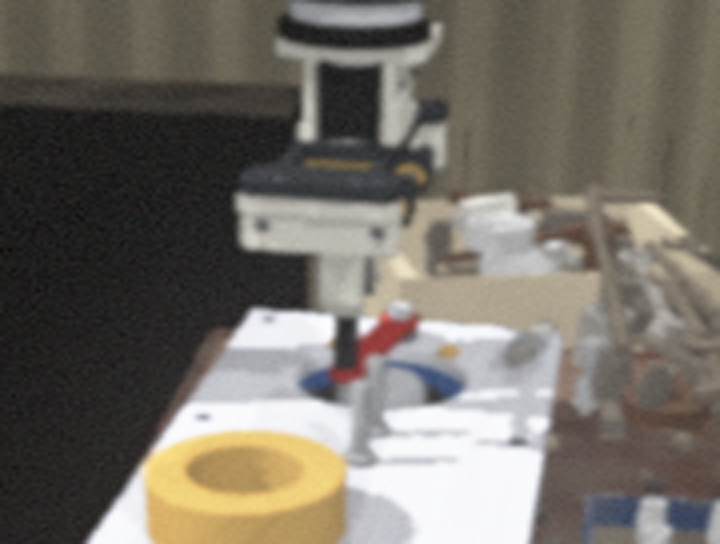

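The fingertips are visibly above the pin: tips at about (305,193) px, body near-bottom edge at about row 173, columns 280–319. I'll fit the actual TCP position from these features.

```bash
python3 - <<'E'
from h import *
from scipy.optimize import least_squares
s=robot.observe();p0=s["tool_pos"];y=-.07;ex=np.array([np.cos(y),np.sin(y),0]);ef=np.array([-np.sin(y),np.cos(y),0]);ez=np.array([0,0,1])
def feats(p,op=.0293):
    b=p+ez*.058
    return np.array([pr("side",p-ez*.008-ef*(op/2+.019)),pr("side",b-ef*.095-ex*.0375),pr("side",b-ef*.095+ex*.0375)])
obs=np.array([[305.5,192.6],[280,173.5],[319,173.5]])
print("reported",p0,feats(p0).round(1))
r=least_squares(lambda p:(feats(p)-obs).ravel(),p0);print(r.x,r.x-p0,r.fun.round(1))
r=least_squares(lambda q:(feats(p0+ez*q[0])-obs).ravel(),[0]);print(r.x,r.fun.round(1))
r=least_squares(lambda q:(feats(p0+ef*q[0])-obs).ravel(),[0]);print("y only",r.x,r.fun.round(1))
print(bp("top",(315,234.3),.275),bp("top",(315,234.3),.235))
E
```

```text
reported [0.50033995 0.28284698 0.09535894] [[303.7 209.8]
 [278.4 190.2]
 [317.9 193.4]]
[0.49959927 0.31236615 0.12094246] [-0.00074068  0.02951917  0.02558352] [-0.5  0.2  0.4 -1.6  0.1  1.4]
[0.03699596] [-1.7  0.7 -1.9 -1.9 -0.6  1.2]
y only [0.08015994] [4.6 2.1 7.6 1.8 4.8 4.6]
[0.45865568 0.24740095 0.275     ] [0.4581923 0.2471429 0.235    ]
```

The x agrees, but the tool is really about 26–37 mm higher than reported, with y uncertain by up to 30 mm. I'll open wider, bias so that both cases straddle the pin, and descend 30 mm while watching the force.

```bash
python3 -m jog '[[[0.3,-0.004,0.004,0,0],[0.3,-0.007,0.008,0,0],[0.3,-0.007,0.008,0,0],[0.3,-0.007,0.008,0,0],[0.3,-0.007,0.008,0,0]]]'
python3 -m jog '[[[0.3,0,0,0.005,0],[0.3,0,0,0.010,0],[0.3,0,0,0.015,0],[0.3,0,0,0.015,0]]]'
python3 -m jog '[[[0.3,0,0,0.005,0],[0.3,0,0,0.010,0],[0.3,0,0,0.015,0],[0.3,0,0,0.015,0]]]'
python3 -m jog '[[[-0.5,0,0,0,0],[-0.5,0,0,0,0],[-0.8,0,0,0,0],[-0.8,0,0,0,0],[-0.8,0,0,0,0]]]' 6
python3 -m jog '[[[-1,0,0,0,0],[-1,0,0,0,0],[-1,0,0,0,0],[-1,0,0,0,0],[-1,0,0,0,0]]]' 6
```

```text
time: 5.18
tool_pos: [0.4929, 0.2753, 0.0955]
tool_rot: [-3.142, -0.0, -0.071]
contact_force: [-0.1, -0.6, 0.2]
opening: 0.0597
grip_force: 0.0
time: 5.52
tool_pos: [0.4919, 0.2751, 0.0788]
tool_rot: [3.14, 0.002, -0.071]
contact_force: [-0.7, 0.2, -0.5]
opening: 0.0595
grip_force: 0.0
time: 5.85
tool_pos: [0.4921, 0.2751, 0.0641]
tool_rot: [3.141, 0.002, -0.071]
contact_force: [0.3, -0.5, -0.2]
opening: 0.0598
grip_force: 0.0
time: 6.27
tool_pos: [0.493, 0.2758, 0.0657]
tool_rot: [-3.141, -0.001, -0.071]
contact_force: [1.6, 11.2, -2.2]
opening: 0.0311
grip_force: 5.9
time: 6.68
tool_pos: [0.4936, 0.2782, 0.0656]
tool_rot: [-3.137, -0.002, -0.071]
contact_force: [2.0, 12.3, -4.7]
opening: 0.0262
grip_force: 6.0
```

The pin's contact side shows that the y reading is right, so the error is a pure height offset of about +37 mm. I'll centre on the pin and close.

```bash
python3 -m jog '[[[-1,0.002,-0.003,0.002,0],[-1,0.004,-0.006,0.004,0],[-1,0.005,-0.008,0.004,0],[-1,0.005,-0.008,0.004,0],[-1,0.005,-0.008,0.004,0]]]' 10
python3 - <<'E'
from h import *
s=robot.observe();p0=np.array(s["tool_pos"]);print(p0,s["opening"],s["contact_force"],s["torque"])
a=np.array([.511,.232])
F=np.array([[np.cos(.0675),-np.sin(.0675)],[np.sin(.0675),np.cos(.0675)]])@(p0[:2]-a);print("F",F)
E
```

```text
time: 7.1
tool_pos: [0.4998, 0.2833, 0.0635]
tool_rot: [-3.141, -0.004, -0.071]
contact_force: [-1.1, -1.5, 11.5]
opening: 0.0133
grip_force: 10.0
[0.49980655 0.28326795 0.06351637] 0.013288123969923231 [-1.13581667 -1.47277834 11.50995437] [-0.34342135  0.13477753 -0.02540362]
F [-0.01462592  0.05039622]
```

```bash
python3 -m jog '[[[-1,0,0,-0.003,0],[-1,0,0,-0.006,0],[-1,0,0,-0.006,0]]]' 15
python3 -m jog '[[[-1,-0.0118,-0.0028,0,0],[-1,-0.0243,-0.0078,0,0],[-1,-0.036,-0.0145,0,0],[-1,-0.0465,-0.0229,0,0],[-1,-0.0465,-0.0229,0,0]]]'
python3 -m jog '[[[-1,-0.0092,-0.01,0,0],[-1,-0.0168,-0.0211,0,0],[-1,-0.0226,-0.0333,0,0],[-1,-0.0265,-0.0462,0,0],[-1,-0.0285,-0.0595,0,0]]]'
python3 -m jog '[[[-1,0,-0.006,0,0],[-1,0,-0.01,0,0],[-1,0,-0.01,0,0],[-1,0,-0.01,0,0]]]'
```

```text
time: 7.35
tool_pos: [0.4968, 0.2837, 0.0651]
tool_rot: [-3.141, 0.004, -0.071]
contact_force: [0.2, 6.0, -12.3]
opening: 0.0132
grip_force: 15.0
time: 7.77
tool_pos: [0.448, 0.3087, 0.0654]
tool_rot: [3.137, 0.009, -0.07]
contact_force: [-5.4, -5.5, -12.8]
opening: 0.0132
grip_force: 15.0
time: 8.18
tool_pos: [0.418, 0.3678, 0.0652]
tool_rot: [3.13, 0.021, -0.071]
contact_force: [-27.2, -5.6, 2.0]
opening: 0.0102
grip_force: 20.1
time: 8.52
tool_pos: [0.4179, 0.3803, 0.0653]
tool_rot: [3.134, 0.021, -0.07]
contact_force: [-31.1, 2.2, 1.3]
opening: 0.0095
grip_force: 21.9
```

The keeper followed, but the pin slipped toward the pad edge near the end. I'll open, lift and head back over the sleeve, then measure the keeper.

```bash
python3 -m jog '[[[-0.5,0,0,0,0],[-0.5,0,0,0,0],[-0.5,0,0,-0.03,0],[-0.5,0,0,-0.06,0],[-0.5,0,0,-0.09,0]]]'
python3 -m jog '[[[-0.5,0,0.02,-0.01,0],[-0.5,0.01,0.06,-0.01,0],[-0.5,0.02,0.1,-0.01,0],[-0.5,0.03,0.14,-0.01,0],[-0.5,0.04,0.18,-0.01,0]]]'
python3 -m jog '[[[-1,0.005,0.04,0,0],[-1,0.01,0.06,0,0],[-1,0.015,0.07,0,0],[-1,0.02,0.075,0,0],[-1,0.02,0.075,0,0]]]'
cat > see.py <<'E'
from h import *
a=np.array([.51104,.23201]);c,s_=np.cos(.0675),np.sin(.0675);M=np.array([[c,-s_],[s_,c]])
F=lambda w:M@(np.array(w)[:2]-a)*1000
s=robot.observe();print("tcp",s["tool_pos"],"F",F(s["tool_pos"]),s["contact_force"],s["opening"])
def look(name="top"):
    im=robot.read_camera(name); h=cv2.cvtColor(np.ascontiguousarray(im),cv2.COLOR_RGB2HSV); return im,h
def blob(m,x0,y0,x1,y1):
    k=np.zeros(m.shape,np.uint8);k[y0:y1,x0:x1]=m[y0:y1,x0:x1]
    n,l,st,ce=cv2.connectedComponentsWithStats(k)
    if n<2:return None
    i=1+np.argmax(st[1:,4]);return l==i,st[i],ce[i]
E
python3 - <<'E'
from see import *
im,h=look(); cv2.imwrite("pics/t2.png",im[:,:,::-1])
red=((h[...,0]<8)|(h[...,0]>172))&(h[...,1]>150)&(h[...,2]>60)
b=blob(red,225,140,420,262)
if b: print(b[1],b[2],F(bp("top",b[2],.076)))
ys,xs=np.nonzero(b[0]); d=np.array([F(bp("top",(x,y),.076)) for x,y in zip(xs,ys)]); print(d.min(0),d.max(0)); 
m=d-d.mean(0);print("pca",np.linalg.svd(m,full_matrices=0)[2][0])
yel=(h[...,0]>20)&(h[...,0]<32)&(h[...,1]>150)&(h[...,2]>200);b=blob(yel,340,190,420,258)
if b: print(b[1],b[2],F(bp("top",b[2],.096)))
E
```

```text
time: 8.93
tool_pos: [0.4296, 0.3814, 0.1596]
tool_rot: [-3.14, -0.001, -0.07]
contact_force: [0.4, 0.2, 0.4]
opening: 0.0226
grip_force: 0.0
time: 9.35
tool_pos: [0.4574, 0.1974, 0.169]
tool_rot: [-3.14, -0.004, -0.07]
contact_force: [0.4, -0.2, 0.1]
opening: 0.0226
grip_force: 0.0
time: 9.77
tool_pos: [0.4732, 0.122, 0.1682]
tool_rot: [-3.141, -0.003, -0.072]
contact_force: [-0.4, 0.7, 0.2]
opening: 0.0005
grip_force: 0.0
tcp [0.47316419 0.12204742 0.16819733] F [ -30.37272188 -112.26684153] [-0.35790074  0.71025094  0.23622072] 0.0004957706734760559
[238 195  15  58 459] [244.23093682 223.60566449] [-42.9736219 141.8170286]
[-95.15195992 130.20979896] [ 10.31778415 151.39847575]
pca [-0.9998818   0.01537517]
```

Keeper is at about 1.58 rad. Next I'll put the shut fingers into the sleeve bore.

```bash
python3 -m jog '[[[-1,0,0.0055,0.02,0],[-1,0,0.0055,0.04,0],[-1,0,0.0055,0.05,0],[-1,0,0.0055,0.06,0],[-1,0,0.0055,0.06,0]]]' 5
python3 -m jog '[[[-1,0,0,0.01,0],[-1,0,0,0.018,0],[-1,0,0,0.026,0],[-1,0,0,0.034,0],[-1,0,0,0.034,0]]]'
python3 -m jog '[[[-1,0,0,0.007,0],[-1,0,0,0.014,0],[-1,0,0,0.016,0],[-1,0,0,0.016,0]]]'
python3 - <<'E'
from see import *
im,h=look("side"); crop("side",(230,140,380,270),4,"pics/e.png",im)
E
```

```text
time: 10.23
tool_pos: [0.4699, 0.118, 0.1056]
tool_rot: [3.141, 0.004, -0.069]
contact_force: [-1.0, -0.3, -0.4]
opening: 0.0007
grip_force: 0.0
time: 10.65
tool_pos: [0.4704, 0.1166, 0.072]
tool_rot: [3.141, 0.003, -0.071]
contact_force: [0.2, 0.0, 0.9]
opening: 0.0006
grip_force: 0.0
time: 10.98
tool_pos: [0.471, 0.1163, 0.0567]
tool_rot: [3.141, 0.001, -0.071]
contact_force: [-0.3, -0.1, 0.6]
opening: 0.0001
grip_force: 0.0
tcp [0.47097444 0.11627648 0.05673373] F [ -32.16823714 -118.17233823] [-0.26290511 -0.1145068   0.63118862] 0.00011330866040617783
```

View pics/e.png

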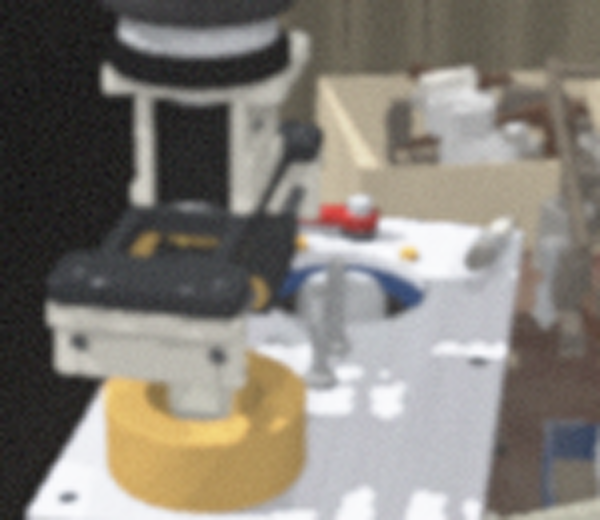

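The shut fingers are inside the bore, with the body's near-bottom corners at about (244,233) and (291,237). I'll check the height from these.

```bash
python3 - <<'E'
from see import *
p=np.array(s["tool_pos"]);y=-.07;ex=np.array([np.cos(y),np.sin(y),0]);ef=np.array([-np.sin(y),np.cos(y),0]);ez=np.array([0,0,1])
for o in(0,.01,.02,.03,.04):
    b=p+ez*(.058+o);print(o,[pr("side",v).round(1) for v in(b-ef*.095-ex*.0375,b-ef*.095+ex*.0375,p+ez*(o-.008)-ef*.019)])
b=p+ez*.058
for L in(.02,.04,.06):print(L,[pr("side",v).round(1) for v in(b-ef*L-ex*.0375,b-ef*L+ex*.0375)])
E
```

```text
tcp [0.47125655 0.11630922 0.05713755] F [ -31.88897816 -118.12064807] [-0.16099011 -0.55912373  0.20439175] 0.0005928107686688828
0 [array([242.2, 253.2]), array([289.6, 258. ]), array([278.1, 265. ])]
0.01 [array([241.9, 247.6]), array([289.5, 252.4]), array([278.1, 260.2])]
0.02 [array([241.6, 242. ]), array([289.5, 246.7]), array([278. , 255.3])]
0.03 [array([241.2, 236.3]), array([289.5, 241. ]), array([277.9, 250.4])]
0.04 [array([240.8, 230.5]), array([289.4, 235.1]), array([277.8, 245.5])]
0.02 [array([256. , 230.5]), array([299. , 234.6])]
0.04 [array([252.6, 236.1]), array([296.6, 240.4])]
0.06 [array([249., 242.]), array([294.2, 246.5])]
```

Height offset is about 37 mm, so the tips are only just inside the bore. I'll go 9 mm deeper and spread the fingers gently against the bore wall.

```bash
python3 -m jog '[[[-1,0,0,0.004,0],[-1,0,0,0.007,0],[-1,0,0,0.009,0],[-1,0,0,0.009,0]]]' 5
python3 -m jog '[[[-0.85,0,0,0,0],[-0.75,0,0,0,0],[-0.7,0,0,0,0],[-0.7,0,0,0,0],[-0.7,0,0,0,0]]]' 5
python3 -m jog '[[[-0.7,0,0,0,0],[-0.7,0,0,0,0],[-0.7,0,0,0,0]]]' 5
```

```text
time: 11.37
tool_pos: [0.4711, 0.1163, 0.048]
tool_rot: [3.141, 0.001, -0.071]
contact_force: [0.6, -0.7, -0.3]
opening: 0.0005
grip_force: 0.0
time: 11.78
tool_pos: [0.4714, 0.116, 0.0485]
tool_rot: [3.141, -0.0, -0.071]
contact_force: [-0.6, -3.5, 1.1]
opening: 0.0136
grip_force: 3.1
time: 12.03
tool_pos: [0.4715, 0.1162, 0.0484]
tool_rot: [3.141, -0.0, -0.071]
contact_force: [0.2, -3.8, 0.6]
opening: 0.0139
grip_force: 3.5
```

```bash
python3 -m jog '[[[-0.62,0,0,0,0],[-0.55,0,0,0,0],[-0.55,0,0,0,0],[-0.55,0,0,0,0],[-0.55,0,0,0,0]]]' 6
```

```text
time: 12.45
tool_pos: [0.4715, 0.1163, 0.0484]
tool_rot: [3.141, -0.0, -0.071]
contact_force: [-0.3, -2.9, 1.7]
opening: 0.014
grip_force: 5.0
```

The fingers are seated in the bore (14 + 38 = 52 mm). Now I'll slide it aside past the bolts.

```bash
python3 -m jog '[[[-0.55,-0.003,-0.001,0,0],[-0.55,-0.01,-0.003,0,0],[-0.55,-0.019,-0.01,0,0],[-0.55,-0.027,-0.019,0,0],[-0.55,-0.031,-0.028,0,0]]]' 12
python3 -m jog '[[[-0.55,0,-0.012,0,0],[-0.55,0,-0.024,0,0],[-0.55,0,-0.036,0,0],[-0.55,0,-0.048,0,0],[-0.55,0,-0.06,0,0]]]'
python3 - <<'E'
from see import *
im,h=look()
yel=(h[...,0]>18)&(h[...,0]<34)&(h[...,1]>120)&(h[...,2]>110);b=blob(yel,290,180,420,262)
if b: print(b[1],b[2],F(bp("top",b[2],.096)))
E
```

```text
time: 12.87
tool_pos: [0.4408, 0.1472, 0.0485]
tool_rot: [3.141, 0.001, -0.071]
contact_force: [1.7, -3.3, 0.4]
opening: 0.0143
grip_force: 11.5
time: 13.28
tool_pos: [0.446, 0.2074, 0.0484]
tool_rot: [3.141, 0.001, -0.07]
contact_force: [0.1, -5.2, 3.9]
opening: 0.0146
grip_force: 11.4
tcp [0.44603704 0.20742671 0.04838823] F [-63.19681514 -28.911673  ] [ 0.13299905 -5.20777699  3.91008238] 0.014637474782674067
```

```bash
python3 -m jog '[[[-0.55,0,-0.014,0,0],[-0.55,0,-0.028,0,0],[-0.55,0,-0.042,0,0],[-0.55,0,-0.056,0,0],[-0.55,0,-0.068,0,0]]]' 12
python3 -m jog '[[[-0.55,0.008,-0.005,0,0],[-0.55,0.018,-0.01,0,0],[-0.55,0.028,-0.014,0,0],[-0.55,0.037,-0.017,0,0],[-0.55,0.042,-0.018,0,0]]]'
python3 - <<'E'
from see import *
im,h=look()
yel=(h[...,0]>18)&(h[...,0]<34)&(h[...,1]>120)&(h[...,2]>110);b=blob(yel,230,180,420,262)
if b: print(b[1],b[2],F(bp("top",b[2],.096)))
im,h=look("side"); cv2.imwrite("pics/s3.png",im[:,:,::-1])
yel=(h[...,0]>15)&(h[...,0]<34)&(h[...,1]>110)&(h[...,2]>60);b=blob(yel,240,170,360,270)
if b: print(b[1],b[2])
for dz in(.06,.096):
  e=[pr("side",np.append(M.T@(np.array([s_x,s_y])/1000)+a,dz)).round(1) for s_x,s_y in((-65,58),(25,58),(-20,13),(-20,103))];print(dz,e)
E
```

```text
time: 13.75
tool_pos: [0.4509, 0.2748, 0.0484]
tool_rot: [3.14, 0.001, -0.07]
contact_force: [-0.1, -7.7, 5.1]
opening: 0.0148
grip_force: 11.5
time: 14.17
tool_pos: [0.4941, 0.2903, 0.0477]
tool_rot: [-3.141, 0.002, -0.07]
contact_force: [-2.4, -0.2, -1.0]
opening: 0.0148
grip_force: 13.4
tcp [0.49407217 0.29028635 0.04768883] F [-20.85985655  56.99917829] [-2.41168033 -0.17140542 -0.9786286 ] 0.01477996398152036
[295 235   6   3   9] [297.88888889 236.11111111] [-60.20963393  41.09637387]
[285 197  27  24 414] [296.147343   208.95652174]
0.06 [array([284.2, 211. ]), array([324.7, 214.6]), array([300.5, 222.1]), array([307.8, 204.3])]
0.096 [array([284. , 196.1]), array([325.2, 199.5]), array([300.6, 206.4]), array([308. , 189.8])]
```

The sleeve follows: its left edge is at column 285 and bottom at row 221, as predicted. On to the shaft centre.

```bash
python3 -m jog '[[[-0.55,0.006,-0.001,0,0],[-0.55,0.012,-0.003,0,0],[-0.55,0.017,-0.005,0,0],[-0.55,0.021,-0.007,0,0],[-0.55,0.021,-0.009,0,0]]]' 8
python3 -m jog '[[[-0.55,0,-0.003,0,0],[-0.55,0,-0.006,0,0],[-0.55,0,-0.009,0,0],[-0.55,0,-0.009,0,0]]]' 8
python3 - <<'E'
from see import *
im,h=look("side"); cv2.imwrite("pics/s4.png",im[:,:,::-1])
yel=(h[...,0]>15)&(h[...,0]<34)&(h[...,1]>110)&(h[...,2]>60);b=blob(yel,240,170,360,270)
if b: print(b[1],b[2])
t=F(s["tool_pos"])
for dz in(.06,.096):
  print(dz,[pr("side",np.append(M.T@(np.array(q)/1000)+a,dz)).round(1) for q in((t[0]-45,t[1]),(t[0]+45,t[1]),(t[0],t[1]-45))])
E
```

```text
time: 14.68
tool_pos: [0.5175, 0.2967, 0.0482]
tool_rot: [-3.141, -0.001, -0.072]
contact_force: [-0.3, 0.2, -3.9]
opening: 0.0144
grip_force: 8.7
time: 15.02
tool_pos: [0.5168, 0.3063, 0.0484]
tool_rot: [-3.141, -0.0, -0.071]
contact_force: [0.5, 0.3, -4.0]
opening: 0.0146
grip_force: 8.7
tcp [0.51678739 0.3063383  0.04836585] F [ 0.7209463  74.54669035] [ 0.53479941  0.26930123 -4.0346282 ] 0.014564784745034906
[297 193  38  25 595] [315.79663866 205.15462185]
0.06 [array([294.9, 208.7]), array([335. , 212.1]), array([311.6, 219.4])]
0.096 [array([294.9, 193.9]), array([335.7, 197.2]), array([311.9, 204. ])]
```

The gripper is carrying the sleeve's full weight (4 N) over the opening. I'll centre on it and release.

```bash
python3 -m jog '[[[-0.55,-0.001,0,0,0],[-0.75,-0.001,0,0,0],[-0.8,-0.001,0,0,0],[-0.9,-0.001,0,0,0],[-0.9,-0.001,0,0,0]]]' 8
python3 - <<'E'
from see import *
im,h=look("side"); cv2.imwrite("pics/s5.png",im[:,:,::-1])
yel=(h[...,0]>15)&(h[...,0]<34)&(h[...,1]>110)&(h[...,2]>60);b=blob(yel,240,170,360,270)
if b: print(b[1],b[2])
for dz in(.06,.076,.08,.096):
  print(dz,[pr("side",np.append(M.T@(np.array(q)/1000)+a,dz)).round(1) for q in((-45,75),(45,75),(0,30),(0,120))])
E
```

```text
time: 15.48
tool_pos: [0.5166, 0.3058, 0.0491]
tool_rot: [-3.141, -0.002, -0.071]
contact_force: [0.4, 0.2, 0.4]
opening: 0.0046
grip_force: 0.0
tcp [0.51662377 0.30582829 0.04914116] F [ 0.59210467 74.02680433] [0.41506054 0.2007167  0.35760034] 0.0046196747808682735
[317 201  17  18 188] [326.04787234 210.78191489]
0.06 [array([294.7, 208.6]), array([334.7, 212. ]), array([311.3, 219.3]), array([317.6, 202. ])]
0.076 [array([294.7, 202. ]), array([335. , 205.4]), array([311.4, 212.5]), array([317.7, 195.7])]
0.08 [array([294.7, 200.4]), array([335.1, 203.8]), array([311.4, 210.8]), array([317.8, 194.1])]
0.096 [array([294.7, 193.7]), array([335.4, 197.1]), array([311.6, 203.9]), array([317.9, 187.7])]
```

The sleeve dropped onto the collar: its visible top moved from row 193 to 201, so z≈0.08. I'll retract, open the fingers to the ring's wall, and press.

```bash
python3 -m jog '[[[-1,-0.001,0,-0.01,0],[-1,-0.001,0,-0.025,0],[-1,-0.001,0,-0.042,0],[0.15,-0.001,-0.001,-0.042,0],[0.15,-0.001,-0.001,-0.042,0]]]' 20
python3 -m jog '[[[0.15,0,0,0,0],[0.15,0,0,0,0],[0.15,0,0,0,0],[0.15,0,0,0,0]]]'
python3 -m jog '[[[0.15,0,0,0.01,0],[0.15,0,0,0.02,0],[0.15,0,0,0.03,0],[0.15,0,0,0.034,0],[0.15,0,0,0.034,0]]]'
```

```text
time: 15.95
tool_pos: [0.5159, 0.3073, 0.092]
tool_rot: [-3.14, -0.003, -0.071]
contact_force: [-0.0, -0.2, -0.2]
opening: 0.0092
grip_force: 0.0
time: 16.28
tool_pos: [0.5147, 0.3066, 0.0897]
tool_rot: [3.141, 0.001, -0.071]
contact_force: [1.2, 0.2, -0.8]
opening: 0.036
grip_force: 0.0
time: 16.7
tool_pos: [0.5139, 0.3062, 0.0543]
tool_rot: [3.14, 0.003, -0.071]
contact_force: [0.6, 0.5, 0.6]
opening: 0.0528
grip_force: 0.0
```

```bash
python3 -m jog '[[[0.15,0,0,0.002,0],[0.15,0,0,0.004,0],[0.15,0,0,0.006,0],[0.15,0,0,0.008,0],[0.15,0,0,0.01,0]]]'
```

```text
time: 17.12
tool_pos: [0.5152, 0.3068, 0.0465]
tool_rot: [-3.141, -0.0, -0.071]
contact_force: [0.4, 1.0, 0.4]
opening: 0.0529
grip_force: 0.0
```

```bash
python3 -m jog '[[[0.15,0,0,0.002,0],[0.15,0,0,0.004,0],[0.15,0,0,0.006,0],[0.15,0,0,0.008,0],[0.15,0,0,0.01,0]]]'
```

```text
time: 17.53
tool_pos: [0.5152, 0.3068, 0.0364]
tool_rot: [-3.141, -0.0, -0.071]
contact_force: [-0.2, -1.7, 2.7]
opening: 0.0527
grip_force: 1.8
```

```bash
python3 -m jog '[[[0.15,0,0,0.002,0],[0.15,0,0,0.004,0],[0.15,0,0,0.006,0],[0.15,0,0,0.008,0],[0.15,0,0,0.008,0]]]'
```

```text
time: 17.95
tool_pos: [0.5155, 0.307, 0.0355]
tool_rot: [-3.14, -0.004, -0.071]
contact_force: [-16.9, -9.6, 53.1]
opening: 0.0528
grip_force: 26.5
```

Contact at 53 N with side force. I'll hold briefly to see whether the collar creeps.

```bash
python3 -m jog '[[[0.15,0,0,0,0],[0.15,0,0,0,0],[0.15,0,0,0,0]]]'
python3 - <<'E'
from see import *
print(s["torque"],s["tool_rot"])
im,h=look("side"); cv2.imwrite("pics/s6.png",im[:,:,::-1])
yel=(h[...,0]>15)&(h[...,0]<34)&(h[...,1]>110)&(h[...,2]>60)
for r in range(190,226): print(r,''.join('#' if v else '.' for v in yel[r,285:345]))
E
```

```text
time: 18.2
tool_pos: [0.5155, 0.307, 0.0355]
tool_rot: [-3.14, -0.004, -0.071]
contact_force: [-17.3, -9.2, 53.2]
opening: 0.053
grip_force: 26.3
tcp [0.5155478  0.30697603 0.03552778] F [-0.55883316 75.09935487] [-17.26688946  -9.18360198  53.21646679] 0.05302120577781612
[-1.61786213  3.09203225 -0.11457732] [-3.14024461 -0.00385348 -0.07061277]
190 ............................................................
191 ............................................................
192 ............................................................
193 ............................................................
194 ............................................................
195 ............................................................
196 ............................................................
197 ............................................................
198 ............................................................
199 ............................................................
200 ............................................................
201 ...............................
[... 889 characters left out ...]
....#######....................########...........
216 ...............######...................#######.............
217 ..................####..............#########...............
218 ................................########....................
219 ................................###.........................
220 ............................................................
221 ............................................................
222 ............................................................
223 ............................................................
224 ............................................................
225 ............................................................
```

The yellow ring's outer edge spans columns 297–334 down to row 219, which is what a top at deck height predicts (294.7–334.7, row 219.3). So the sleeve is home, and 53 N is the hard stop. That also gives the height offset, about +32.5 mm. I'll lift and go to the keeper pin, at fixture (-90,142).

```bash
python3 -m jog '[[[0.15,0,0,-0.015,0],[0.15,0,0,-0.04,0],[0.15,0,0,-0.07,0],[-0.13,0,0,-0.083,0],[-0.13,0,0,-0.083,0]]]'
python3 -m jog '[[[-0.13,-0.025,-0.018,0,0],[-0.13,-0.05,-0.037,0,0],[-0.13,-0.075,-0.056,0,0],[-0.13,-0.0895,-0.067,0,0],[-0.13,-0.0895,-0.067,0,0]]]'
python3 - <<'E'
from see import *
im,h=look("side")
yel=(h[...,0]>15)&(h[...,0]<34)&(h[...,1]>110)&(h[...,2]>60);b=blob(yel,285,190,345,230)
print(b[1],b[2])
t,h=look("top");cv2.imwrite("pics/t3.png",t[:,:,::-1])
y2=(h[...,0]>18)&(h[...,0]<34)&(h[...,1]>110)&(h[...,2]>90);b=blob(y2,258,170,315,235)
if b:print(b[1],b[2])
E
```

```text
time: 18.67
tool_pos: [0.517, 0.3077, 0.1147]
tool_rot: [-3.139, -0.006, -0.071]
contact_force: [0.5, 0.4, 0.4]
opening: 0.0437
grip_force: 0.0
time: 19.08
tool_pos: [0.427, 0.3817, 0.1097]
tool_rot: [3.14, 0.003, -0.068]
contact_force: [0.8, -0.2, 0.2]
opening: 0.0402
grip_force: 0.0
tcp [0.42695662 0.38165724 0.10966582] F [-93.98542047 143.63513615] [ 0.82188098 -0.21223322  0.24172524] 0.04015406189023892
[317 205  17  15 113] [326.45132743 211.63716814]
[ 258  179   49   48 1278] [282.13223787 203.06103286]
```

The sleeve's top diameter is 48 px, as expected at deck height. Next I'll grip the pin.

```bash
python3 -m jog '[[[-0.13,0.003,0.001,0.012,0],[-0.13,0.003,0.001,0.026,0],[-0.13,0.003,0.001,0.04,0],[-0.13,0.003,0.001,0.049,0],[-0.13,0.003,0.001,0.049,0]]]'
python3 -m jog '[[[-0.5,0,0,0,0],[-0.5,0,0,0,0],[-1,0,0,0,0],[-1,0,0,0,0],[-1,0,0,0,0]]]' 8
python3 -m jog '[[[-1,0,0,0,0],[-1,0,0,0,0],[-1,0,0,0,0]]]' 15
python3 -c "from see import *"
```

```text
time: 19.6
tool_pos: [0.4331, 0.377, 0.0598]
tool_rot: [3.139, 0.003, -0.073]
contact_force: [-0.2, 0.1, 0.1]
opening: 0.04
grip_force: 0.0
time: 20.02
tool_pos: [0.4338, 0.379, 0.063]
tool_rot: [-3.141, -0.001, -0.071]
contact_force: [0.2, 0.2, 0.9]
opening: 0.0137
grip_force: 8.0
time: 20.27
tool_pos: [0.4338, 0.379, 0.063]
tool_rot: [-3.141, -0.001, -0.071]
contact_force: [-0.3, -0.3, 4.5]
opening: 0.0134
grip_force: 15.0
tcp [0.43382904 0.37903351 0.06300145] F [-86.95168056 141.48091168] [-0.34352762 -0.3103465   4.49810832] 0.013410122626994566
```

```bash
python3 -m jog '[[[-1,-0.0016,0.009,0,-0.1],[-1,-0.0002,0.0179,0,-0.2],[-1,0.002,0.0266,0,-0.3],[-1,0.0051,0.035,0,-0.4],[-1,0.009,0.0431,0,-0.5]]]' 15
python3 -m jog '[[[-1,0.0004,0.009,0,-0.1],[-1,0.0018,0.0179,0,-0.2],[-1,0.004,0.0266,0,-0.3],[-1,0.0071,0.035,0,-0.4],[-1,0.011,0.0431,0,-0.5]]]'
python3 -c "from see import *"
```

```text
time: 20.68
tool_pos: [0.4411, 0.3358, 0.063]
tool_rot: [-3.141, -0.005, 0.434]
contact_force: [5.3, 4.7, 0.3]
opening: 0.0134
grip_force: 15.0
time: 21.1
tool_pos: [0.4685, 0.3014, 0.063]
tool_rot: [3.141, -0.003, 0.934]
contact_force: [1.6, 5.5, 1.2]
opening: 0.0135
grip_force: 15.0
tcp [0.46847111 0.30143852 0.06302047] F [-47.15481607  66.39919787] [1.58489761 5.52001973 1.17185056] 0.013473524327894218
```

```bash
python3 -m jog '[[[-1,0.0004,0.009,0,-0.1],[-1,0.0018,0.0179,0,-0.2],[-1,0.004,0.0266,0,-0.3],[-1,0.0071,0.035,0,-0.4],[-1,0.011,0.0431,0,-0.5]]]'
python3 -m jog '[[[-1,0,0.004,0,-0.04],[-1,0.0002,0.006,0,-0.06],[-1,0.0002,0.007,0,-0.06],[-1,0.0002,0.007,0,-0.06]]]'
python3 -c "from see import *"
```

```text
time: 21.52
tool_pos: [0.5089, 0.2847, 0.063]
tool_rot: [3.141, -0.002, 1.434]
contact_force: [-1.8, 6.3, 3.2]
opening: 0.0136
grip_force: 15.0
time: 21.85
tool_pos: [0.515, 0.2839, 0.063]
tool_rot: [-3.141, -0.002, 1.489]
contact_force: [-2.5, 4.3, 6.4]
opening: 0.0135
grip_force: 15.0
tcp [0.51495618 0.28394013 0.06295821] F [ 0.40463608 52.0760141 ] [-2.5162009   4.2636254   6.42211002] 0.01353211525337445
```

The keeper is at about 0 rad. Release, lift and retreat for a final check.

```bash
python3 -m jog '[[[-0.4,0,0,0,0],[-0.4,0,0,0,0],[-0.4,0,0,0,0],[-0.4,0,0,-0.03,0],[-0.4,0,0,-0.07,0]]]'
python3 -m jog '[[[-0.4,0,0,-0.04,0],[-0.4,-0.03,0,-0.07,0],[-0.4,-0.07,0,-0.08,0],[-0.4,-0.11,0,-0.08,0],[-0.4,-0.15,0,-0.08,0]]]'
python3 -m jog '[[[-0.4,-0.04,0,0,0],[-0.4,-0.08,0,0,0],[-0.4,-0.12,0,0,0],[-0.4,-0.15,0,0,0],[-0.4,-0.15,0,0,0]]]'
python3 - <<'E'
from see import *
im,h=look(); crop("top",(220,140,420,270),4,"pics/f.png",im)
red=((h[...,0]<8)|(h[...,0]>172))&(h[...,1]>150)&(h[...,2]>60)
b=blob(red,225,140,420,262);ys,xs=np.nonzero(b[0]); d=np.array([F(bp("top",(x,y),.076)) for x,y in zip(xs,ys)]);print(d.mean(0),np.linalg.svd(d-d.mean(0),full_matrices=0)[2][0])
E
```

```text
time: 22.27
tool_pos: [0.5129, 0.2814, 0.1293]
tool_rot: [-3.134, 0.004, 1.488]
contact_force: [0.7, 1.5, -0.4]
opening: 0.0276
grip_force: 0.0
time: 22.68
tool_pos: [0.503, 0.1317, 0.2133]
tool_rot: [3.139, 0.0, 1.49]
contact_force: [1.1, -1.0, -0.7]
opening: 0.027
grip_force: 0.0
time: 23.1
tool_pos: [0.4903, -0.0213, 0.2122]
tool_rot: [-3.141, 0.002, 1.484]
contact_force: [0.5, -0.0, -0.6]
opening: 0.0275
grip_force: 0.0
tcp [ 0.49026042 -0.02133716  0.21223718] F [  -3.64431112 -254.17177698] [ 0.4830123  -0.03831808 -0.59782677] 0.02750087495611423
[ 0.47474543 97.84809337] [-0.01133539 -0.99993575]
```

View pics/f.png

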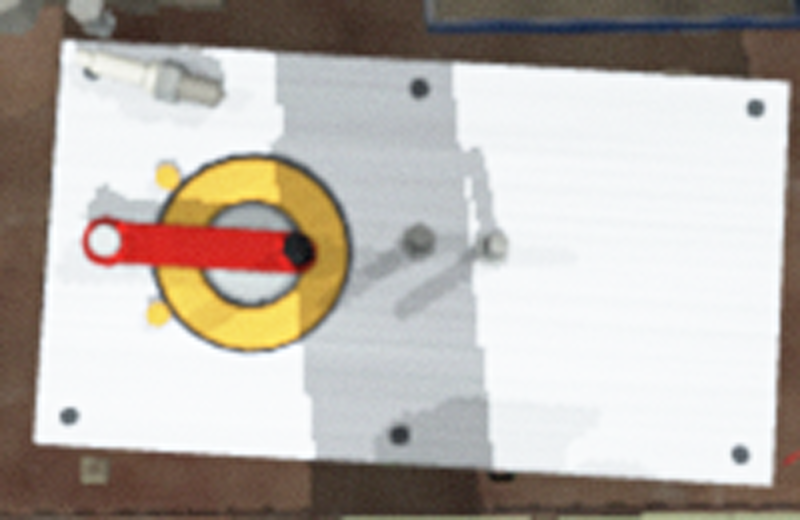

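The sleeve is centred and flush in the opening (crop centre ~(252,252)). The keeper is over it at about 0.01 rad, and the bolts (418,240), (491,245) and the plug have not moved. Handing in.

```bash
python3 -c "
from cell import robot
print(robot.hand_in())"
```

```text
the job is handed in; nothing more can be done
None
```

The job is handed in with no verdict returned: at the last look the sleeve was pressed home flush over the shaft, the keeper was back at about 0.01 rad, and the bolts and spark plug had not moved.

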